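# Put three mixed-up hand sanders back on their own boards

## Robot

A 7-joint arm with a two-finger parallel gripper is mounted at the origin on the work surface. World frame = base frame: x ahead of the robot, y to its left, z up, the work surface at z = 0. Lengths are in m, angles in rad, forces in N, time in s.
With the tool pointing down it reaches from about 0.4 to 0.85 m from the base axis. Payload 4.5 kg.
Tool frame: the origin (TCP) lies midway between the tips of the shut fingers; the grasp point (between the pads) lies 19 mm behind it; z points along the fingers, y is the line along which they close (so a half turn about z gives the same grasp; the last joint's range is limited). The gripper opens to 88 mm and grips with 3 to 60 N. Pads are 18 mm wide; open, the fingers measure 123 mm over their backs; the gripper's body (75 mm by 187 mm) begins 45 mm behind the grasp point.
Start: joints at [-1.236, 0.689, -0.195, 1.565, 0.157, 0.902, -0.215], TCP at [0.185, 0.597, 0.239] pointing down, gripper open.
Joint ranges: [-3.01, 3.01], [-0.46, 2.08], [-1.47, 1.51], [0.13, 2.56], [-1, 4.14], [0.04, 2.09], [-2.66, 2.66]. Speed limits (rad/s): [2.57, 2.57, 3.14, 3.14, 3.14, 3.14, 3.14].

## Interface

Orientations are given as a unit quaternion [x, y, z, w].
In Python, from plant import * gives the robot as it stands.
- The arm moves only by the tool send_rows, never from a script. Its argument "targets" is a list of rows, each a list of 2 entries, a list of its own where there are three numbers: the shift along the tool's x, y, z in units of 0.3 m (1.0 is 0.3 m), then the turn, a rotation vector about the tool's x, y, z in units of pi rad (1.0 is pi rad). A call has 1 to 12 rows; each row is the pose to reach, as a shift and turn from the pose commanded when the call began, along the tool's axes at that moment, turning the shorter way round; what a row does not reach only later rows make up. A row lasts 1/8 s, in which the tool goes at most 62.5 mm and 10.7 degrees, less where a joint would pass 70% of its speed; a pose out of reach is approached as far as the arm can. A call with a number of a shift or a turn outside -1 to 1 is refused whole. A call with a gripper value outside its range is refused whole. "fingers" is the opening, from 0 (shut) to 1 (fully open), set as the call begins (left out, the last holds). The fingers move at their own pace and stop on an object; "newtons" is the grip in N (left out, the last holds). Time passes only in rows, so rows that repeat a pose let the fingers close. It gives the time, the measured TCP pose, the force, the opening and the grip force at its end, in the units of the state.
- get_state(): the state, without advancing time (a new reading comes with each control period).
- snapshot(name): name is "scene" or "top"; returns a dict with "img" (384x512x3 uint8, blue, green, red), "fx", "fy", "cx", "cy" (pixels), "cam_to_world" (4x4, takes a point from camera to world coordinates). Camera axes: x right, y down, z forward; pixel columns grow to the right and rows downward; lengths in m; the calibration is good to about 2 mm. A picture is of the moment at which its call begins. There is no depth.
- finish_job(): hands the job in; it is judged then, once.
The state is a dict: "clock": time; "q": joint angles; "qd": joint speeds; "joint_torque": joint torques, N m; "tool_pos": TCP position; "eef_rot": TCP orientation; "contact_force": force on the tool from outside, world axes, zero at the start; "moment": the same for the moment, N m; "opening": opening from 0.0 (shut) to 1.0 (fully open); "finger_force": force on a finger pad.
Only numpy, scipy, OpenCV 4.12 (cv2) and the standard library are available. Lean on these libraries where they do the work, as an engineer would, in place of code of your own. Each camera call takes 0.05 s, during which the arm holds its last target. There are 200 camera calls.

## Task

The three hand sanders on the bench have been put on each other's boards. Move each one to the plywood board of its own shape (round, oblong, square), parking one in the middle of the empty three-cornered board on the way, so that in the end each stands released in the middle of its own board, upright, with the oblong and the square one turned so their sides run along the sides of their boards. Do not tip the sanders over, and leave the filler tin, the tape roll and the hardener jar where they are.

Things in the scene. Friction and masses are not known exactly. Their poses are not given: they have to be found in the camera images.
- round_sander: Hand sander standing on its sole, grip up: reddish 4 mm abrasive sole and black plastic body, together 24 mm high, a disc 74 mm across; in its middle an upright round wooden grip 32 mm across, from 24 to 72 mm above the underside. About 0.16 kg. Origin: centre of the sole's underside, z up along the grip.
- oblong_sander: Hand sander standing on its sole, grip up: reddish 4 mm abrasive sole and black plastic body, together 24 mm high, 104 mm long (own x) by 54 mm wide (own y); on top a wooden grip bar 76 mm long (own x) and 28 mm wide (own y), from 24 to 72 mm above the underside. About 0.22 kg. Origin: centre of the sole's underside, z up along the grip.
- square_sander: Hand sander standing on its sole, grip up: reddish 4 mm abrasive sole and black plastic body, together 24 mm high, 72 by 72 mm; in its middle a square wooden grip post 32 by 32 mm, sides parallel to the sole's, from 24 to 72 mm above the underside. About 0.20 kg. Origin: centre of the sole's underside, z up along the grip.
- round_board: Home of the round sander: flat plywood disc 124 mm across, 9 mm thick, fixed to the bench. At the start another sander stands on it. The origin is the centre of its underside on the bench, so its top is at z = +9 mm.
- oblong_board: Home of the oblong sander: flat plywood rectangle 140 mm long (own x) by 90 mm wide (own y), 9 mm thick, fixed to the bench. At the start another sander stands on it. The origin is the centre of its underside on the bench, so its top is at z = +9 mm.
- square_board: Home of the square sander: flat plywood square 110 by 110 mm (sides along own x and y), 9 mm thick, fixed to the bench. At the start another sander stands on it. The origin is the centre of its underside on the bench, so its top is at z = +9 mm.
- spare_board: The empty board: flat plywood triangle with three equal sides of 152 mm, 9 mm thick, fixed to the bench, one corner towards its own +x, 88 mm from the centre. Free spot for parking; nobody's home, empty again at the end. The origin is the centre of its underside on the bench, so its top is at z = +9 mm.
- filler_tin: Bystander: closed round filler tin 96 mm across, 105 mm high, standing loose on the bench at the far left of the boards. Origin: centre of the underside.
- tape_roll: Bystander: clear plastic tape roll (ring) 88 mm across, 36 mm high, lying loose on the bench among the boards. Origin: centre of the underside.
- hardener_jar: Bystander: small jar with a white cap, 44 mm across, 62 mm high, standing loose on the bench among the boards, on the robot's side. Origin: centre of the underside.
Mind the look-alikes: they are no part of the job. Leave any black look-alike of the oblong_board alone.

How it is judged:
On the way:
1. one of the sanders has been set down, upright and let go, on the empty three-cornered board, its centre within 30 mm of the board's centre (((horizontal distance between round_sander and spare_board below 0.03 m and z of round_sander in the frame of spare_board between 0.005 and 0.013 m and linear speed of round_sander below 0.02 m/s and angle between round_sander's own z axis and vertical below 0.1 rad and contact force between round_sander and the fingers below 0.1 N) or (horizontal distance between oblong_sander and spare_board below 0.03 m and z of oblong_sander in the frame of spare_board between 0.005 and 0.013 m and linear speed of oblong_sander below 0.02 m/s and angle between oblong_sander's own z axis and vertical below 0.1 rad and contact force between oblong_sander and the fingers below 0.1 N) or (horizontal distance between square_sander and spare_board below 0.03 m and z of square_sander in the frame of spare_board between 0.005 and 0.013 m and linear speed of square_sander below 0.02 m/s and angle between square_sander's own z axis and vertical below 0.1 rad and contact force between square_sander and the fingers below 0.1 N))), for 0.2 s.
At the end, for the whole second after the job is handed in: Each sander at rest, upright within 0.1 rad, flat on the board of its own shape, centre within 15 mm of the board's; oblong and square sanders' sides within 0.22 rad of their board's sides (half or quarter turns alike). Tin, roll and jar within 25 mm of their starts (horizontal distance between round_sander and round_board below 0.015 m and z of round_sander in the frame of round_board between 0.005 and 0.013 m and linear speed of each of round_sander, oblong_sander, square_sander below 0.02 m/s and angular speed of each of round_sander, oblong_sander, square_sander below 0.2 rad/s and angle between each of round_sander, oblong_sander, square_sander's own z axis and vertical below 0.1 rad and horizontal distance between oblong_sander and oblong_board below 0.015 m and z of oblong_sander in the frame of oblong_board between 0.005 and 0.013 m and horizontal distance between square_sander and square_board below 0.015 m and z of square_sander in the frame of square_board between 0.005 and 0.013 m and angle between the x axis of oblong_sander and the x axis of oblong_board, either way round below 0.22 rad and (angle between the x axis of square_sander and the x axis of square_board, either way round below 0.22 rad or angle between the x axis of square_sander and the y axis of square_board, either way round below 0.22 rad) and distance of each of filler_tin, tape_roll, hardener_jar from where it was at the start of the episode below 0.025 m); the robot touches nothing.
It fails at once if a sander is tipped over (more than 0.6 rad) (angle between any of round_sander, oblong_sander, square_sander's own z axis and vertical above 0.6 rad).
It fails at once if the filler tin is pushed more than 25 mm from its place or tipped more than 0.5 rad (distance of filler_tin from where it was at the start of the episode above 0.025 m or angle between filler_tin's own z axis and vertical above 0.5 rad).
It fails at once if the tape roll is pushed more than 25 mm from its place or tipped more than 0.5 rad (distance of tape_roll from where it was at the start of the episode above 0.025 m or angle between tape_roll's own z axis and vertical above 0.5 rad).
It fails at once if the hardener jar is pushed more than 25 mm from its place or tipped more than 0.5 rad (distance of hardener_jar from where it was at the start of the episode above 0.025 m or angle between hardener_jar's own z axis and vertical above 0.5 rad).
It also fails if it takes over 96 s, if anything falls off the work surface, if the arm or the gripper's body presses on something with over 40 N, if the wrist force passes 120 N, or if a joint passes its speed limit or range.

## Working session

There is one attempt and no reset: what is moved stays moved. The work goes in short steps, Python scripts to look and compute and a tool call to move; the robot and the scene stay as the last step left them, time stands still between calls to the robot, and variables do not carry over. Pictures are saved under pics/ and viewed, at most 14 in all, crops included, and the job is handed in when it is done.

Besides the shell and the picture viewer there is one more tool, called after "Call:" in YAML: its name, and indented under it one key for each argument. send_rows: Moves the arm, as the interface text tells. Its arguments: {"type":"object","properties":{"targets":{"type":"array"},"fingers":{"type":"number"},"newtons":{"type":"number"}},"required":["targets"]}

```bash
mkdir -p pics; ls; python3 - <<'E'
from plant import *
import cv2,numpy as np
np.set_printoptions(precision=4,suppress=True)
print(get_state())
for n in("scene","top"):
    s=snapshot(n); cv2.imwrite(f"pics/{n}0.png",s["img"]); print(n,s["fx"],s["fy"],s["cx"],s["cy"]);print(np.array(s["cam_to_world"]))
E
```

```text
pics
{'clock': 0.0, 'q': array([-1.2362,  0.69  , -0.1945,  1.5664,  0.1573,  0.9025, -0.2151]), 'qd': array([-0.0015, -0.0005, -0.0002, -0.0017, -0.0004, -0.0027, -0.0026]), 'joint_torque': array([ -0.0002, -52.7568,  -1.2675, -15.3428,  -0.0528,   0.0066,
         0.0002]), 'tool_pos': array([0.1851, 0.5963, 0.2379]), 'eef_rot': array([ 0.1498,  0.9887, -0.0009, -0.0001]), 'contact_force': array([-0.1569,  0.1698,  0.6594]), 'moment': array([ 0.0257,  0.0435, -0.0316]), 'finger_force': 0.0, 'opening': 1.0033255510168726}
scene 428.44452884334424 428.44452884334424 252.90686548453357 190.8583043346552
[[ 0.1558  0.8276 -0.5393  1.1225]
 [ 0.9877 -0.1361  0.0765 -0.0275]
 [-0.0101 -0.5446 -0.8386  1.0035]
 [ 0.      0.      0.      1.    ]]
top 388.63422032560317 388.63422032560317 254.8455902494705 186.40626224960187
[[ 0.0128 -0.9884  0.1516  0.3614]
 [-0.9998 -0.0149 -0.0129  0.0563]
 [ 0.015  -0.1514 -0.9884  0.9785]
 [ 0.      0.      0.      1.    ]]
```

View pics/scene0.png

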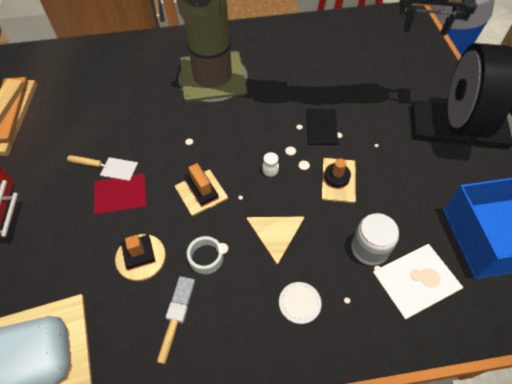

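View pics/top0.png

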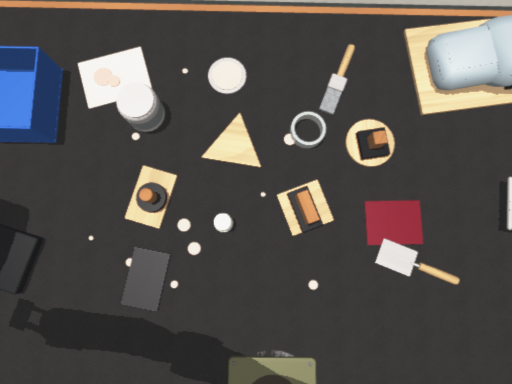

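The scene view shows the round sander at (338,175) on the oblong board, the oblong sander at (200,185) on the square board, the square sander at (137,250) on the round board, and the spare triangle at (277,235). In the top view these sit at (151,197), (305,208), (371,143) and (236,147).

Possible confusions in the top view: the black slab (146,279) for the oblong board, the red sheet (394,222) and white sheet (115,77) for boards, and the white lid (227,75) for the tape roll (308,130) or the jar (223,222). The real oblong board is the plywood one at (151,197).

```bash
cat > h.py <<'E'
from plant import *
import cv2,numpy as np
np.set_printoptions(precision=4,suppress=True)
def ray(s,uv):
    uv=np.atleast_2d(uv).astype(float); T=np.array(s["cam_to_world"])
    d=np.c_[(uv[:,0]-s["cx"])/s["fx"],(uv[:,1]-s["cy"])/s["fy"],np.ones(len(uv))]@T[:3,:3].T
    return T[:3,3],d
def at(s,uv,z):
    o,d=ray(s,uv); return (o+d*((z-o[2])/d[:,2])[:,None])[:,:2]
def tri(s1,u1,s2,u2):
    o1,d1=ray(s1,u1);o2,d2=ray(s2,u2);d1=d1[0];d2=d2[0]
    t=np.linalg.lstsq(np.c_[d1,-d2],o2-o1,rcond=None)[0]
    a=o1+d1*t[0];b=o2+d2*t[1];return (a+b)/2,np.linalg.norm(a-b)
def proj(s,P):
    T=np.array(s["cam_to_world"]);p=(np.atleast_2d(P)-T[:3,3])@T[:3,:3]
    return np.c_[p[:,0]/p[:,2]*s["fx"]+s["cx"],p[:,1]/p[:,2]*s["fy"]+s["cy"]]
def crop(img,c,r=45,k=6):
    x,y=map(int,c);return cv2.resize(img[max(0,y-r):y+r,max(0,x-r):x+r],None,fx=k,fy=k,interpolation=cv2.INTER_NEAREST)
E
python3 - <<'E'
from h import *
S={n:snapshot(n) for n in("scene","top")}
C={"scene":dict(rb=(140,257),ob=(338,180),sb=(200,191),sp=(277,235)),"top":dict(rb=(371,143),ob=(151,197),sb=(305,208),sp=(236,147))}
tiles=[]
for n,s in S.items():
    hsv=cv2.cvtColor(s["img"],cv2.COLOR_BGR2HSV)
    for k,c in C[n].items():
        x,y=c;r=42
        h=hsv[y-r:y+r,x-r:x+r]
        print(n,k,"hsv samples", [tuple(map(int,v)) for v in h[r,::14]])
        ply=cv2.inRange(h,(10,40,150),(28,150,255)); wood=cv2.inRange(h,(5,150,70),(18,255,255))
        cn=max(cv2.findContours(ply,cv2.RETR_EXTERNAL,cv2.CHAIN_APPROX_NONE)[0],key=cv2.contourArea)[:,0]+[x-r,y-r]
        P=at(s,cv2.convexHull(cn.astype(np.float32))[:,0],0.009).astype(np.float32)
        if k=="sp": a,t=cv2.minEnclosingTriangle(P[:,None]);t=t[:,0];print("  tri ctr",t.mean(0),"sides",np.linalg.norm(t-np.roll(t,1,0),axis=1),t.tolist())
        elif k=="rb": print("  ell",cv2.fitEllipse(P),cv2.minEnclosingCircle(P))
        else: print("  rect",cv2.minAreaRect(P))
        if wood.any():
            m=cv2.moments(wood,True);print("  wood c",m["m10"]/m["m00"]+x-r,m["m01"]/m["m00"]+y-r,m["m00"])
        tiles.append(cv2.resize(s["img"][y-28:y+28,x-28:x+28],(200,200),interpolation=cv2.INTER_NEAREST))
cv2.imwrite("pics/tiles.png",np.vstack([np.hstack(tiles[:4]),np.hstack(tiles[4:])]))
E
```

```text
scene rb hsv samples [(18, 25, 52), (0, 19, 53), (60, 6, 40), (128, 26, 39), (15, 126, 150), (20, 28, 54)]
  ell ((0.6307956576347351, -0.249105304479599), (0.1249837651848793, 0.12672936916351318), 119.38896179199219) ((0.6308362483978271, -0.24922367930412292), 0.06364595144987106)
  wood c 134.13666666666666 246.41333333333336 300.0
scene ob hsv samples [(24, 25, 51), (17, 34, 53), (14, 124, 119), (140, 19, 41), (22, 95, 251), (20, 31, 50)]
  rect ((0.4823182225227356, 0.3072381317615509), (0.09145988523960114, 0.14360661804676056), 73.65681457519531)
  wood c 338.5449735449736 168.45502645502646 189.0
scene sb hsv samples [(23, 19, 54), (10, 29, 52), (22, 98, 249), (13, 156, 95), (120, 6, 43), (20, 29, 52)]
  rect ((0.46152615547180176, -0.07959049195051193), (0.11518178880214691, 0.1118997111916542), 21.75473976135254)
  wood c 200.0705596107056 179.9610705596107 411.0
scene sp hsv samples [(8, 20, 50), (23, 20, 52), (25, 80, 254), (24, 85, 254), (24, 86, 253), (15, 29, 52)]
  tri ctr [0.6179 0.1021] sides [0.1585 0.1596 0.1577] [[0.5834027528762817, 0.1875019669532776], [0.7084
[... 390 characters left out ...]
8, 61), (170, 13, 60), (13, 25, 93), (13, 138, 155), (150, 4, 62), (0, 9, 59)]
  rect ((0.4817222058773041, 0.3045969009399414), (0.09137477725744247, 0.1403903216123581), 74.2228012084961)
top sb hsv samples [(0, 9, 59), (8, 17, 60), (18, 93, 227), (14, 137, 222), (21, 76, 241), (0, 13, 60)]
  rect ((0.4601912498474121, -0.08212064206600189), (0.11060995608568192, 0.11163239181041718), 21.251020431518555)
top sp hsv samples [(10, 13, 59), (16, 58, 93), (24, 59, 246), (24, 60, 246), (23, 67, 245), (10, 13, 60)]
  tri ctr [0.6173 0.0996] sides [0.1568 0.1561 0.1555] [[0.5608105063438416, 0.02885504439473152], [0.5845326781272888, 0.1831725686788559], [0.7065132856369019, 0.08666449040174484]]
```

View pics/tiles.png

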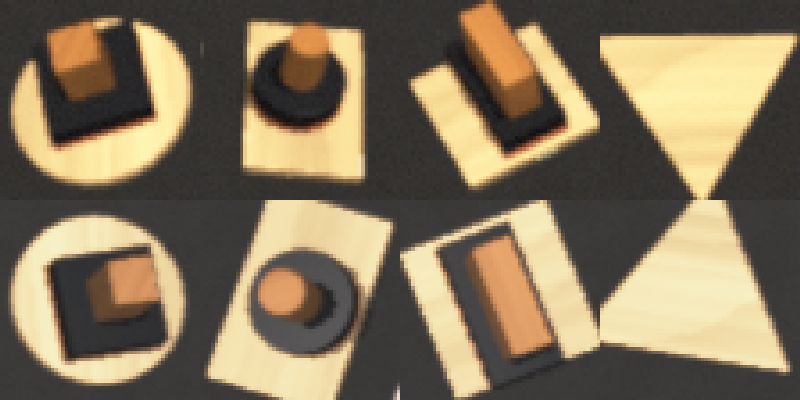

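The crops confirm it: square sander on the plywood disc, round on the plywood rectangle, oblong on the plywood square, and the triangle is empty. Board sizes check within a few mm. Next I'll measure the grip tops from both views.

```bash
cat > m.py <<'E'
from h import *
def tops(S,seeds,r=30,out=None):
    """grip-top faces; seeds: {name:(world x,y)}"""
    R={}
    for k,w in seeds.items():
        px={};ang={};area={}
        for n,s in S.items():
            x,y=proj(s,[*w,.081])[0].astype(int)
            h=cv2.cvtColor(s["img"],cv2.COLOR_BGR2HSV)[max(0,y-r):y+r,max(0,x-r):x+r]
            mk=cv2.inRange(h,(6,95,165),(17,255,255))
            c=cv2.findContours(mk,cv2.RETR_EXTERNAL,cv2.CHAIN_APPROX_NONE)[0]
            if not c: continue
            c=max(c,key=cv2.contourArea); blob=np.zeros_like(mk);cv2.drawContours(blob,[c],-1,255,-1)
            m=cv2.moments(blob,True);o=np.array([max(0,x-r),max(0,y-r)])
            px[n]=np.array([m["m10"],m["m01"]])/m["m00"]+o
            hull=at(s,c[:,0]+o,.081).astype(np.float32);ang[n]=cv2.minAreaRect(hull)
        if len(px)==2:
            P,g=tri(S["scene"],px["scene"],S["top"],px["top"])
            print(k,"xyz",P,"gap",round(g,4))
        for n in px: print("  ",n,px[n],"xy@81mm",at(S[n],px[n],.081)[0],"size",np.array(ang[n][1]),"ang",round(ang[n][2],1))
E
python3 - <<'E'
from m import *
S={n:snapshot(n) for n in("scene","top")}
tops(S,dict(square=(.630,-.25),round=(.482,.306),oblong=(.461,-.081)))
print("board tops by two views")
for k,a,b in(("rb",(.6308,-.2491),(.6304,-.2513)),("ob",(.4823,.3072),(.4817,.3046)),("sb",(.4615,-.0796),(.4602,-.0821)),("sp",(.6179,.1021),(.6173,.0996))):
    print(k,*tri(S["scene"],proj(S["scene"],[*a,.009])[0],S["top"],proj(S["top"],[*b,.009])[0]))
# bystanders, rough
for k,u,z in(("tin",(137,100),.105),("roll",(308,130),.036),("jar",(223,222),.062)): print(k,at(S["top"],u,z))
E
```

```text
square xyz [ 0.6235 -0.2518  0.0812] gap 0.0041
   scene [132.6346 241.0577] xy@81mm [ 0.624  -0.2497] size [0.0312 0.0454] ang 7.0
   top [380.1656 136.9363] xy@81mm [ 0.6235 -0.254 ] size [0.0292 0.0319] ang 8.9
round xyz [0.4771 0.3006 0.0792] gap 0.0024
   scene [340.2326 162.6628] xy@81mm [0.4782 0.3012] size [0.0332 0.0266] ang 80.6
   top [145.1328 194.3203] xy@81mm [0.4767 0.2989] size [0.0283 0.0277] ang 3.0
oblong xyz [ 0.4549 -0.0771  0.0781] gap 0.0037
   scene [199.2539 175.1055] xy@81mm [ 0.4574 -0.0751] size [0.0781 0.0334] ang 21.4
   top [307.5815 206.2391] xy@81mm [ 0.4544 -0.0785] size [0.0739 0.0267] ang 21.6
board tops by two views
rb [ 0.6305 -0.2502  0.0089] 0.0021489283784677325
ob [0.482  0.3061 0.0083] 0.0025583289939623763
sb [ 0.4605 -0.081   0.0078] 0.0026130480998811136
sp [0.6176 0.1009 0.0086] 0.0025440798581513133
tin [[0.6961 0.3237]]
roll [[ 0.6516 -0.0878]]
jar [[0.4163 0.1181]]
```

Two-view heights come out as they should: grip tops at 78–81 mm and board tops at about 9 mm. The plan is round → spare, oblong → its board, square → its board, then round → its board.

```bash
cat > go.py <<'E'
import sys
from h import *
from scipy.spatial.transform import Rotation as R
s=get_state(); Rt=R.from_quat(s["eef_rot"]).as_matrix()
yaw=np.degrees(np.arctan2(Rt[1,0],Rt[0,0]))
x,y,z,w=map(float,sys.argv[1:5])
Rg=R.from_euler("z",w,degrees=True)*R.from_quat([1,0,0,0])   # tool down, tool x at yaw w
sh=Rt.T@(np.array([x,y,z])-s["tool_pos"])/.3
tu=(R.from_matrix(Rt).inv()*Rg).as_rotvec()/np.pi
print("t",round(s["clock"],2),"pos",s["tool_pos"],"yaw",round(yaw,1),"q",s["q"],"open",round(s["opening"],3),"ff",round(s["finger_force"],1))
print("shift",sh,"turn",tu)
E
python3 go.py .477 .300 .16 110
```

```text
t 0.3 pos [0.1851 0.5968 0.2385] yaw 162.8 q [-1.2362  0.6894 -0.1946  1.5656  0.1573  0.9025 -0.2151] open 0.998 ff 0.0
shift [-1.2224 -0.6564  0.2619] turn [-0.0002  0.0001  0.2932]
```

Call:
send_rows:
  targets:
    - [[-0.2, -0.11, 0.04], [0, 0, 0.05]]
    - [[-0.4, -0.22, 0.08], [0, 0, 0.1]]
    - [[-0.6, -0.33, 0.12], [0, 0, 0.15]]
    - [[-0.8, -0.44, 0.17], [0, 0, 0.2]]
    - [[-0.95, -0.52, 0.2], [0, 0, 0.25]]
    - [[-1.0, -0.55, 0.22], [0, 0, 0.293]]
    - [[-1.0, -0.55, 0.22], [0, 0, 0.293]]
  fingers: 1

```text
clock: 1.18
tool_pos: [0.4251, 0.3471, 0.1722]
eef_rot: [0.576, 0.817, -0.001, 0.001]
contact_force: [-0.7, -0.2, 0.2]
opening: 0.999
finger_force: 0.0
```

```bash
python3 go.py .477 .300 .12 110
```

```text
t 1.18 pos [0.4251 0.3471 0.1722] yaw 109.7 q [-0.7836  0.6821  0.0225  1.8692 -0.0211  0.592  -0.4056] open 0.999 ff 0.0
shift [-0.2054  0.1102  0.1744] turn [-0.0001  0.0009 -0.0019]
```

Call:
send_rows:
  targets:
    - [[-0.1, 0.05, 0.08], [0, 0, 0]]
    - [[-0.205, 0.11, 0.174], [0, 0, 0]]
    - [[-0.205, 0.11, 0.24], [0, 0, 0]]
    - [[-0.205, 0.11, 0.32], [0, 0, 0]]
    - [[-0.205, 0.11, 0.39], [0, 0, 0]]
    - [[-0.205, 0.11, 0.43], [0, 0, 0]]
    - [[-0.205, 0.11, 0.43], [0, 0, 0]]
    - [[-0.205, 0.11, 0.43], [0, 0, 0]]

```text
clock: 2.17
tool_pos: [0.4751, 0.3047, 0.0444]
eef_rot: [0.573, 0.819, 0.001, 0.0]
contact_force: [0.1, -0.1, 0.2]
opening: 0.999
finger_force: 0.0
```

Call:
send_rows:
  targets:
    - [[0, 0, 0], [0, 0, 0]]
    - [[0, 0, 0], [0, 0, 0]]
    - [[0, 0, 0], [0, 0, 0]]
    - [[0, 0, 0], [0, 0, 0]]
    - [[0, 0, 0], [0, 0, 0]]
    - [[0, 0, 0], [0, 0, 0]]
  fingers: 0
  newtons: 20

```text
clock: 2.92
tool_pos: [0.4753, 0.3042, 0.0437]
eef_rot: [0.573, 0.819, 0.0, 0.0]
contact_force: [-0.0, 0.8, -0.5]
opening: 0.354
finger_force: 20.0
```

```bash
python3 go.py .6176 .1005 .045 110
```

```text
t 2.92 pos [0.4753 0.3042 0.0437] yaw 110.0 q [-0.6501  0.9076 -0.0017  1.8843  0.0041  0.3489 -0.3055] open 0.354 ff 20.0
shift [-0.8004  0.2133 -0.0042] turn [ 0.0003 -0.0001  0.0001]
```

Call:
send_rows:
  targets:
    - [[0, 0, -0.06], [0, 0, 0]]
    - [[0, 0, -0.16], [0, 0, 0]]
    - [[0, 0, -0.26], [0, 0, 0]]
    - [[-0.06, 0.015, -0.34], [0, 0, 0]]
    - [[-0.18, 0.05, -0.36], [0, 0, 0]]
    - [[-0.33, 0.09, -0.36], [0, 0, 0]]
    - [[-0.48, 0.13, -0.36], [0, 0, 0]]
    - [[-0.62, 0.165, -0.36], [0, 0, 0]]
    - [[-0.73, 0.195, -0.36], [0, 0, 0]]
    - [[-0.79, 0.21, -0.36], [0, 0, 0]]
    - [[-0.8, 0.213, -0.33], [0, 0, 0]]
    - [[-0.8, 0.213, -0.27], [0, 0, 0]]

```text
clock: 4.42
tool_pos: [0.6166, 0.1023, 0.1243]
eef_rot: [0.573, 0.82, 0.001, -0.0]
contact_force: [0.9, 0.9, -2.4]
opening: 0.356
finger_force: 20.0
```

```bash
python3 go.py .6176 .1005 .045 110
```

```text
t 4.42 pos [0.6166 0.1023 0.1243] yaw 110.1 q [-0.2065  0.8313 -0.056   1.665   0.0661  0.6464  0.0543] open 0.356 ff 20.0
shift [-0.0072  0.0007  0.2644] turn [ 0.0003 -0.0005  0.0007]
```

Call:
send_rows:
  targets:
    - [[-0.005, 0, 0.08], [0, 0, 0]]
    - [[-0.005, 0, 0.16], [0, 0, 0]]
    - [[-0.005, 0, 0.22], [0, 0, 0]]
    - [[-0.005, 0, 0.25], [0, 0, 0]]
    - [[-0.005, 0, 0.262], [0, 0, 0]]
    - [[-0.005, 0, 0.266], [0, 0, 0]]
    - [[-0.005, 0, 0.266], [0, 0, 0]]
    - [[-0.005, 0, 0.266], [0, 0, 0]]

```text
clock: 5.42
tool_pos: [0.618, 0.099, 0.0455]
eef_rot: [0.573, 0.819, 0.0, 0.0]
contact_force: [-0.3, 0.7, -1.4]
opening: 0.359
finger_force: 20.0
```

Call:
send_rows:
  targets:
    - [[0, 0, 0], [0, 0, 0]]
    - [[0, 0, 0], [0, 0, 0]]
    - [[0, 0, 0], [0, 0, 0]]
    - [[0, 0, 0], [0, 0, 0]]
    - [[0, 0, -0.05], [0, 0, 0]]
    - [[0, 0, -0.15], [0, 0, 0]]
    - [[0, 0, -0.28], [0, 0, 0]]
    - [[0, 0, -0.38], [0, 0, 0]]
    - [[0, 0, -0.4], [0, 0, 0]]
  fingers: 1

```text
clock: 6.55
tool_pos: [0.6192, 0.0993, 0.168]
eef_rot: [0.573, 0.819, 0.002, 0.002]
contact_force: [0.7, -0.4, -1.0]
opening: 0.999
finger_force: 0.0
```

```bash
python3 go.py .456 -.078 .14 201.6
```

```text
t 6.55 pos [0.6192 0.0993 0.168 ] yaw 110.0 q [-0.2003  0.772  -0.0584  1.6351  0.0612  0.731   0.0619] open 0.999 ff 0.0
shift [-0.369  -0.7139  0.0897] turn [ 0.0011  0.0015 -0.5088]
```

Call:
send_rows:
  targets:
    - [[-0.02, -0.05, 0], [0, 0, -0.05]]
    - [[-0.06, -0.14, 0], [0, 0, -0.1]]
    - [[-0.12, -0.24, 0], [0, 0, -0.15]]
    - [[-0.18, -0.35, 0.02], [0, 0, -0.2]]
    - [[-0.24, -0.46, 0.04], [0, 0, -0.25]]
    - [[-0.3, -0.57, 0.06], [0, 0, -0.3]]
    - [[-0.34, -0.66, 0.08], [0, 0, -0.35]]
    - [[-0.369, -0.71, 0.09], [0, 0, -0.4]]
    - [[-0.369, -0.714, 0.09], [0, 0, -0.45]]
    - [[-0.369, -0.714, 0.09], [0, 0, -0.5]]
    - [[-0.369, -0.714, 0.09], [0, 0, -0.509]]
    - [[-0.369, -0.714, 0.09], [0, 0, -0.509]]

```text
clock: 8.05
tool_pos: [0.454, -0.0783, 0.1377]
eef_rot: [-0.187, 0.982, 0.0, -0.0]
contact_force: [0.3, -0.7, 0.2]
opening: 0.996
finger_force: 0.0
```

```bash
python3 go.py .456 -.078 .0425 201.6; python3 - <<'E'
from m import *
S={n:snapshot(n) for n in("scene","top")}
tops(S,dict(round=(.6176,.1005)))
E
```

```text
t 8.05 pos [ 0.454  -0.0783  0.1377] yaw -158.5 q [ 0.3578  0.6936 -0.4575  2.1344  0.6865  0.4612  1.3091] open 0.996 ff 0.0
shift [-0.0066 -0.0015  0.3173] turn [ 0.0002 -0.0001 -0.0004]
round xyz [0.6183 0.0954 0.0794] gap 0.003
   scene [274.6792 218.9528] xy@81mm [0.6193 0.0967] size [0.0279 0.0317] ang 32.4
   top [234.8034 136.8974] xy@81mm [0.6177 0.0939] size [0.0276 0.0273] ang 45.2
```

Call:
send_rows:
  targets:
    - [[-0.007, 0, 0.08], [0, 0, 0]]
    - [[-0.007, 0, 0.17], [0, 0, 0]]
    - [[-0.007, 0, 0.25], [0, 0, 0]]
    - [[-0.007, 0, 0.3], [0, 0, 0]]
    - [[-0.007, 0, 0.318], [0, 0, 0]]
    - [[-0.007, 0, 0.318], [0, 0, 0]]

```text
clock: 8.9
tool_pos: [0.4563, -0.0774, 0.0425]
eef_rot: [-0.188, 0.982, -0.0, -0.0]
contact_force: [-0.1, 0.1, 0.6]
opening: 1.003
finger_force: 0.0
```

Call:
send_rows:
  targets:
    - [[0, 0, 0], [0, 0, 0]]
    - [[0, 0, 0], [0, 0, 0]]
    - [[0, 0, 0], [0, 0, 0]]
    - [[0, 0, 0], [0, 0, 0]]
    - [[0, 0, 0], [0, 0, 0]]
    - [[0, 0, 0], [0, 0, 0]]
  fingers: 0
  newtons: 25

```text
clock: 9.65
tool_pos: [0.4562, -0.0775, 0.0425]
eef_rot: [-0.188, 0.982, 0.0, 0.0]
contact_force: [0.1, -1.2, -0.9]
opening: 0.344
finger_force: 0.0
```

```bash
python3 go.py .482 .306 .16 164
```

```text
t 9.65 pos [ 0.4562 -0.0775  0.0425] yaw -158.4 q [ 0.1732  0.8655 -0.1694  2.1797  0.897   0.1649  1.121 ] open 0.344 ff 0.0
shift [-0.5515  1.1567 -0.3915] turn [0.     0.     0.2092]
```

Call:
send_rows:
  targets:
    - [[0, 0, 0], [0, 0, 0]]
    - [[0, 0, 0], [0, 0, 0]]
    - [[0, 0, 0], [0, 0, 0]]
    - [[0, 0, -0.05], [0, 0, 0]]
    - [[0, 0, -0.13], [0, 0, 0]]
    - [[0, 0, -0.23], [0, 0, 0]]
    - [[0, 0, -0.33], [0, 0, 0]]
    - [[0, 0, -0.38], [0, 0, 0]]
    - [[0, 0, -0.39], [0, 0, 0]]
    - [[0, 0, -0.39], [0, 0, 0]]

```text
clock: 10.9
tool_pos: [0.4558, -0.0778, 0.159]
eef_rot: [-0.188, 0.982, 0.0, -0.0]
contact_force: [-0.9, 0.2, -3.3]
opening: 0.316
finger_force: 25.0
```

```bash
python3 go.py .482 .306 .16 164
```

```text
t 10.9 pos [ 0.4558 -0.0778  0.159 ] yaw -158.4 q [ 0.4001  0.6638 -0.5251  2.1108  0.6548  0.532   1.3354] open 0.316 ff 25.0
shift [-0.5529  1.1572 -0.0035] turn [-0.     -0.0003  0.2091]
```

Call:
send_rows:
  targets:
    - [[-0.02, 0.04, 0], [0, 0, 0.01]]
    - [[-0.06, 0.13, 0], [0, 0, 0.03]]
    - [[-0.12, 0.25, 0], [0, 0, 0.06]]
    - [[-0.18, 0.38, 0], [0, 0, 0.09]]
    - [[-0.25, 0.52, 0], [0, 0, 0.12]]
    - [[-0.31, 0.65, 0], [0, 0, 0.15]]
    - [[-0.38, 0.78, 0], [0, 0, 0.18]]
    - [[-0.43, 0.89, 0], [0, 0, 0.2]]
    - [[-0.46, 0.96, 0], [0, 0, 0.209]]
    - [[-0.47, 0.98, 0], [0, 0, 0.209]]
    - [[-0.47, 0.98, 0], [0, 0, 0.209]]

```text
clock: 12.28
tool_pos: [0.4784, 0.2469, 0.1587]
eef_rot: [0.139, 0.99, -0.001, -0.0]
contact_force: [0.0, -0.9, -3.4]
opening: 0.313
finger_force: 25.0
```

```bash
python3 go.py .482 .306 .07 164; python3 - <<'E'
from m import *
S={n:snapshot(n) for n in("scene","top")}
T=[]
for n,s in S.items():
    hsv=cv2.cvtColor(s["img"],cv2.COLOR_BGR2HSV)
    x,y=proj(s,[.482,.306,.009])[0].astype(int);r=42
    h=hsv[y-r:y+r,x-r:x+r];ply=cv2.inRange(h,(10,40,150),(28,150,255))
    T.append(crop(s["img"],(x,y),50,4))
cv2.imwrite("pics/ob.png",np.hstack(T))
E
```

```text
t 12.28 pos [0.4784 0.2469 0.1587] yaw 164.1 q [-0.3824  0.7034 -0.2975  1.8995  0.3484  0.5911  0.3872] open 0.313 ff 25.0
shift [0.0425 0.1934 0.2954] turn [-0.0006 -0.0002  0.0003]
```

View pics/ob.png

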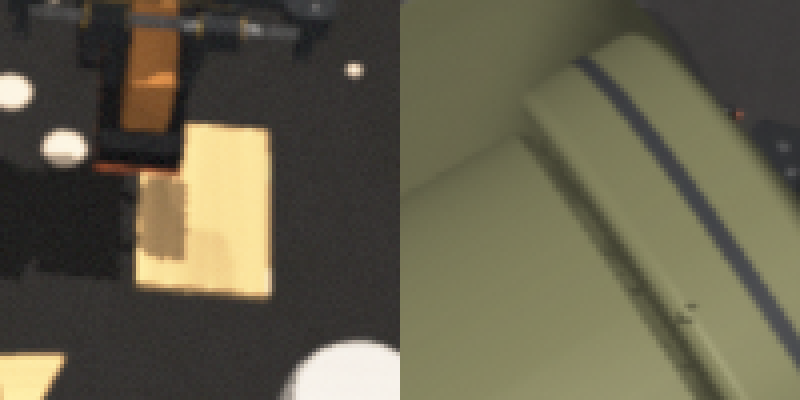

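The scene half of the picture shows the held oblong sander upright beside the now empty plywood rectangle. The arm hides the board in the top half. I'll set the sander down.

Call:
send_rows:
  targets:
    - [[0.01, 0.06, 0], [0, 0, 0]]
    - [[0.03, 0.14, 0.03], [0, 0, 0]]
    - [[0.042, 0.19, 0.1], [0, 0, 0]]
    - [[0.042, 0.193, 0.19], [0, 0, 0]]
    - [[0.042, 0.193, 0.27], [0, 0, 0]]
    - [[0.042, 0.193, 0.33], [0, 0, 0]]
    - [[0.042, 0.193, 0.36], [0, 0, 0]]
    - [[0.042, 0.193, 0.375], [0, 0, 0]]
    - [[0.042, 0.193, 0.38], [0, 0, 0]]
    - [[0.042, 0.193, 0.38], [0, 0, 0]]
    - [[0.042, 0.193, 0.38], [0, 0, 0]]

```text
clock: 13.75
tool_pos: [0.483, 0.307, 0.046]
eef_rot: [0.139, 0.99, 0.0, 0.0]
contact_force: [-0.4, 1.2, -3.2]
opening: 0.32
finger_force: 25.0
```

```bash
python3 go.py .482 .306 .0427 164
```

```text
t 13.75 pos [0.483 0.307 0.046] yaw 164.0 q [-0.5291  0.9122 -0.2027  1.8532  0.4053  0.4155  0.2638] open 0.32 ff 25.0
shift [ 0.0021 -0.0041  0.0111] turn [0.0003 0.0002 0.0001]
```

Still about 3 mm above the board, so I'll lower it, release and lift.

Call:
send_rows:
  targets:
    - [[0, 0, 0.006], [0, 0, 0]]
    - [[0, 0, 0.011], [0, 0, 0]]
    - [[0, 0, 0.012], [0, 0, 0]]
    - [[0, 0, 0.012], [0, 0, 0]]

```text
clock: 14.25
tool_pos: [0.4827, 0.3069, 0.0425]
eef_rot: [0.139, 0.99, 0.0, 0.0]
contact_force: [-1.3, -1.1, 5.0]
opening: 0.319
finger_force: 25.0
```

Call:
send_rows:
  targets:
    - [[0, 0, 0], [0, 0, 0]]
    - [[0, 0, 0], [0, 0, 0]]
    - [[0, 0, 0], [0, 0, 0]]
    - [[0, 0, 0], [0, 0, 0]]
    - [[0, 0, -0.05], [0, 0, 0]]
    - [[0, 0, -0.15], [0, 0, 0]]
    - [[0, 0, -0.28], [0, 0, 0]]
    - [[0, 0, -0.38], [0, 0, 0]]
    - [[0, 0, -0.4], [0, 0, 0]]
  fingers: 1

```text
clock: 15.38
tool_pos: [0.4837, 0.3076, 0.1646]
eef_rot: [0.139, 0.99, 0.002, 0.002]
contact_force: [-0.7, 0.2, 0.7]
opening: 0.998
finger_force: 0.0
```

```bash
python3 go.py .6237 -.252 .16 98.6
```

```text
t 15.38 pos [0.4837 0.3076 0.1646] yaw 164.0 q [-0.4695  0.7284 -0.3022  1.7972  0.3291  0.6606  0.3313] open 0.998 ff 0.0
shift [-0.9623 -1.6649  0.0117] turn [0.0016 0.0001 0.3634]
```

Call:
send_rows:
  targets:
    - [[-0.04, -0.07, 0], [0, 0, 0.04]]
    - [[-0.12, -0.2, 0], [0, 0, 0.08]]
    - [[-0.2, -0.36, 0], [0, 0, 0.13]]
    - [[-0.29, -0.52, 0], [0, 0, 0.18]]
    - [[-0.38, -0.68, 0], [0, 0, 0.23]]
    - [[-0.46, -0.82, 0], [0, 0, 0.28]]
    - [[-0.52, -0.93, 0], [0, 0, 0.33]]
    - [[-0.54, -0.95, 0], [0, 0, 0.363]]
    - [[-0.54, -0.95, 0], [0, 0, 0.363]]

```text
clock: 16.5
tool_pos: [0.5596, -0.0127, 0.1613]
eef_rot: [0.652, 0.758, -0.001, -0.0]
contact_force: [-0.2, 0.4, -1.0]
opening: 0.999
finger_force: 0.0
```

```bash
python3 go.py .6237 -.252 .14 98.6
```

```text
t 16.5 pos [ 0.5596 -0.0127  0.1613] yaw 98.7 q [-0.0315  0.709  -0.048   1.8428  0.0571  0.5922  0.0357] open 0.999 ff 0.0
shift [-0.8207  0.0912  0.0713] turn [-0.0004  0.0002  0.0003]
```

Call:
send_rows:
  targets:
    - [[-0.05, 0.01, 0], [0, 0, 0]]
    - [[-0.16, 0.02, 0], [0, 0, 0]]
    - [[-0.32, 0.035, 0.01], [0, 0, 0]]
    - [[-0.48, 0.05, 0.03], [0, 0, 0]]
    - [[-0.64, 0.07, 0.05], [0, 0, 0]]
    - [[-0.76, 0.085, 0.06], [0, 0, 0]]
    - [[-0.82, 0.091, 0.07], [0, 0, 0]]
    - [[-0.82, 0.091, 0.07], [0, 0, 0]]
    - [[-0.82, 0.091, 0.07], [0, 0, 0]]

```text
clock: 17.62
tool_pos: [0.6242, -0.2482, 0.1408]
eef_rot: [0.65, 0.76, 0.001, -0.001]
contact_force: [-0.9, -0.2, 1.2]
opening: 1.0
finger_force: 0.0
```

```bash
python3 go.py .6237 -.252 .0427 98.6; python3 - <<'E'
from m import *
S={n:snapshot(n) for n in("scene","top")}
tops(S,dict(oblong=(.482,.306),round=(.618,.096)))
E
```

```text
t 17.62 pos [ 0.6242 -0.2482  0.1408] yaw 98.9 q [ 0.3607  0.8645 -0.0975  1.4963  0.102   0.7868  0.3796] open 1.0 ff 0.0
shift [-0.0131 -0.0036  0.3271] turn [-0.     -0.0007  0.0014]
oblong xyz [0.4811 0.3064 0.0783] gap 0.0023
   scene [342.6453 163.7735] xy@81mm [0.4829 0.3066] size [0.0269 0.0753] ang 74.9
   top [142.8315 192.6386] xy@81mm [0.4806 0.3044] size [0.0275 0.0744] ang 74.7
round xyz [0.6184 0.095  0.0794] gap 0.0024
   scene [274.3922 219.    ] xy@81mm [0.6193 0.096 ] size [0.0271 0.0283] ang 79.9
   top [234.8487 136.8403] xy@81mm [0.6178 0.0938] size [0.0276 0.0273] ang 45.2
```

The oblong sander is centred within 1–2 mm and lies along its board (74.8° against 74°). The square one is next.

Call:
send_rows:
  targets:
    - [[-0.01, -0.003, 0.08], [0, 0, 0]]
    - [[-0.013, -0.003, 0.17], [0, 0, 0]]
    - [[-0.013, -0.003, 0.25], [0, 0, 0]]
    - [[-0.013, -0.003, 0.3], [0, 0, 0]]
    - [[-0.013, -0.003, 0.324], [0, 0, 0]]
    - [[-0.013, -0.003, 0.327], [0, 0, 0]]
    - [[-0.013, -0.003, 0.327], [0, 0, 0]]

```text
clock: 18.6
tool_pos: [0.6244, -0.2549, 0.0436]
eef_rot: [0.652, 0.759, 0.0, 0.001]
contact_force: [0.8, -0.4, -0.4]
opening: 1.003
finger_force: 0.0
```

Call:
send_rows:
  targets:
    - [[0, 0, 0], [0, 0, 0]]
    - [[0, 0, 0], [0, 0, 0]]
    - [[0, 0, 0], [0, 0, 0]]
    - [[0, 0, 0], [0, 0, 0]]
    - [[0, 0, 0], [0, 0, 0]]
    - [[0, 0, 0], [0, 0, 0]]
    - [[0, 0, 0], [0, 0, 0]]
    - [[0, 0, -0.04], [0, 0, 0]]
    - [[0, 0, -0.12], [0, 0, 0]]
    - [[0, 0, -0.24], [0, 0, 0]]
    - [[0, 0, -0.36], [0, 0, 0]]
    - [[0, 0, -0.38], [0, 0, 0]]
  fingers: 0
  newtons: 25

```text
clock: 20.1
tool_pos: [0.6254, -0.2554, 0.1599]
eef_rot: [0.652, 0.759, 0.001, 0.003]
contact_force: [-0.0, 0.1, -2.4]
opening: 0.36
finger_force: 25.0
```

```bash
python3 go.py .461 -.081 .16 111.5
```

```text
t 20.1 pos [ 0.6254 -0.2554  0.1599] yaw 98.7 q [ 0.3697  0.843  -0.0982  1.4777  0.1004  0.8204  0.3874] open 0.36 ff 25.0
shift [ 0.6574 -0.454  -0.0042] turn [ 0.0014  0.001  -0.0713]
```

Call:
send_rows:
  targets:
    - [[0.03, -0.02, 0], [0, 0, -0.007]]
    - [[0.1, -0.07, 0], [0, 0, -0.015]]
    - [[0.2, -0.14, 0], [0, 0, -0.025]]
    - [[0.3, -0.21, 0], [0, 0, -0.035]]
    - [[0.4, -0.28, 0], [0, 0, -0.045]]
    - [[0.5, -0.35, 0], [0, 0, -0.06]]
    - [[0.59, -0.41, 0], [0, 0, -0.07]]
    - [[0.64, -0.45, 0], [0, 0, -0.071]]
    - [[0.65, -0.454, 0.06], [0, 0, -0.071]]
    - [[0.65, -0.454, 0.14], [0, 0, -0.071]]
    - [[0.65, -0.454, 0.22], [0, 0, -0.071]]
    - [[0.65, -0.454, 0.28], [0, 0, -0.071]]

```text
clock: 21.6
tool_pos: [0.4575, -0.0818, 0.0709]
eef_rot: [0.562, 0.827, -0.001, -0.002]
contact_force: [0.4, -0.1, -1.3]
opening: 0.367
finger_force: 25.0
```

```bash
python3 go.py .461 -.083 .0434 111.5
```

```text
t 21.6 pos [ 0.4575 -0.0818  0.0709] yaw 111.6 q [ 0.1089  0.8047 -0.0499  2.1671  0.2002  0.1781  0.2531] open 0.367 ff 25.0
shift [-0.0083  0.0097  0.0916] turn [-0.0011 -0.0008  0.0003]
```

Call:
send_rows:
  targets:
    - [[-0.005, 0.006, 0.03], [0, 0, 0]]
    - [[-0.008, 0.009, 0.06], [0, 0, 0]]
    - [[-0.008, 0.009, 0.08], [0, 0, 0]]
    - [[-0.008, 0.009, 0.088], [0, 0, 0]]
    - [[-0.008, 0.009, 0.09], [0, 0, 0]]
    - [[-0.008, 0.009, 0.09], [0, 0, 0]]

```text
clock: 22.35
tool_pos: [0.4633, -0.0838, 0.0461]
eef_rot: [0.563, 0.826, 0.0, 0.0]
contact_force: [1.1, 0.0, -1.6]
opening: 0.362
finger_force: 25.0
```

```bash
python3 go.py .461 -.083 .0434 111.5
```

```text
t 22.35 pos [ 0.4633 -0.0838  0.0461] yaw 111.5 q [ 0.1018  0.859  -0.0337  2.1603  0.2062  0.1246  0.2499] open 0.362 ff 25.0
shift [ 0.0054 -0.0061  0.0089] turn [ 0.0002  0.0001 -0.0002]
```

Call:
send_rows:
  targets:
    - [[0.003, -0.004, 0.005], [0, 0, 0]]
    - [[0.005, -0.006, 0.009], [0, 0, 0]]
    - [[0.005, -0.006, 0.01], [0, 0, 0]]
    - [[0.005, -0.006, 0.01], [0, 0, 0]]

```text
clock: 22.85
tool_pos: [0.4609, -0.0831, 0.0428]
eef_rot: [0.563, 0.826, 0.0, -0.0]
contact_force: [0.2, 0.8, -2.6]
opening: 0.363
finger_force: 25.0
```

Call:
send_rows:
  targets:
    - [[0, 0, 0], [0, 0, 0]]
    - [[0, 0, 0], [0, 0, 0]]
    - [[0, 0, 0], [0, 0, 0]]
    - [[0, 0, 0], [0, 0, 0]]
    - [[0, 0, -0.05], [0, 0, 0]]
    - [[0, 0, -0.15], [0, 0, 0]]
    - [[0, 0, -0.28], [0, 0, 0]]
    - [[0, 0, -0.38], [0, 0, 0]]
    - [[0, 0, -0.4], [0, 0, 0]]
  fingers: 1

```text
clock: 23.98
tool_pos: [0.4618, -0.0834, 0.1652]
eef_rot: [0.563, 0.826, 0.001, 0.002]
contact_force: [0.1, -0.4, 0.1]
opening: 1.001
finger_force: 0.0
```

```bash
python3 go.py .6182 .095 .14 95
```

```text
t 23.98 pos [ 0.4618 -0.0834  0.1652] yaw 111.4 q [ 0.1576  0.6166 -0.1211  2.1036  0.1704  0.4259  0.2778] open 1.001 ff 0.0
shift [0.3631 0.7022 0.0861] turn [0.0013 0.0005 0.0914]
```

Call:
send_rows:
  targets:
    - [[0.02, 0.04, 0], [0, 0, 0.02]]
    - [[0.07, 0.13, 0], [0, 0, 0.04]]
    - [[0.14, 0.26, 0.01], [0, 0, 0.06]]
    - [[0.21, 0.4, 0.03], [0, 0, 0.08]]
    - [[0.28, 0.54, 0.05], [0, 0, 0.091]]
    - [[0.34, 0.65, 0.07], [0, 0, 0.091]]
    - [[0.363, 0.7, 0.085], [0, 0, 0.091]]
    - [[0.363, 0.702, 0.085], [0, 0, 0.091]]
    - [[0.363, 0.702, 0.085], [0, 0, 0.091]]

```text
clock: 25.1
tool_pos: [0.6161, 0.094, 0.137]
eef_rot: [0.675, 0.737, -0.001, -0.0]
contact_force: [0.9, 0.1, 0.1]
opening: 1.004
finger_force: 0.0
```

```bash
python3 go.py .6182 .095 .0435 95; python3 - <<'E'
from m import *
S={n:snapshot(n) for n in("scene","top")}
tops(S,dict(square=(.461,-.081)))
E
```

```text
t 25.1 pos [0.6161 0.094  0.137 ] yaw 95.0 q [-0.2263  0.8128  0.0009  1.6632  0.0001  0.6675 -0.138 ] open 1.004 ff 0.0
shift [0.003  0.0079 0.3116] turn [-0.0006  0.0003  0.0002]
square xyz [ 0.4737 -0.0772 -0.0039] gap 0.0636
   scene [213.9349 198.7337] xy@81mm [ 0.5367 -0.0447] size [0.0359 0.0855] ang 23.3
   top [314.4643 204.4286] xy@81mm [ 0.4588 -0.0946] size [0.0237 0.0065] ang 8.9
```

The square reading is off, probably because of the arm or its shadow, so I'll check it in a picture once the arm is clear. Picking up the round one now.

Call:
send_rows:
  targets:
    - [[0.003, 0.007, 0.08], [0, 0, 0]]
    - [[0.003, 0.007, 0.17], [0, 0, 0]]
    - [[0.003, 0.007, 0.25], [0, 0, 0]]
    - [[0.003, 0.007, 0.29], [0, 0, 0]]
    - [[0.003, 0.007, 0.31], [0, 0, 0]]
    - [[0.003, 0.007, 0.312], [0, 0, 0]]
    - [[0.003, 0.007, 0.312], [0, 0, 0]]

```text
clock: 26.08
tool_pos: [0.6196, 0.0965, 0.0445]
eef_rot: [0.675, 0.738, 0.001, 0.0]
contact_force: [0.5, -0.1, 0.3]
opening: 0.997
finger_force: 0.0
```

Call:
send_rows:
  targets:
    - [[0, 0, 0], [0, 0, 0]]
    - [[0, 0, 0], [0, 0, 0]]
    - [[0, 0, 0], [0, 0, 0]]
    - [[0, 0, 0], [0, 0, 0]]
    - [[0, 0, 0], [0, 0, 0]]
    - [[0, 0, 0], [0, 0, 0]]
    - [[0, 0, 0], [0, 0, 0]]
    - [[0, 0, -0.04], [0, 0, 0]]
    - [[0, 0, -0.12], [0, 0, 0]]
    - [[0, 0, -0.24], [0, 0, 0]]
    - [[0, 0, -0.36], [0, 0, 0]]
    - [[0, 0, -0.38], [0, 0, 0]]
  fingers: 0
  newtons: 20

```text
clock: 27.58
tool_pos: [0.6207, 0.0966, 0.1606]
eef_rot: [0.675, 0.738, 0.002, 0.002]
contact_force: [0.1, 0.4, -2.1]
opening: 0.355
finger_force: 20.0
```

```bash
python3 go.py .6305 -.250 .16 95;python3 - <<'E'
from m import *
S={n:snapshot(n) for n in("scene","top")}
tops(S,dict(square=(.461,-.081)))
cv2.imwrite("pics/sq.png",np.hstack([crop(s["img"],proj(s,[.461,-.081,.04])[0],45,4) for s in S.values()]))
E
```

```text
t 27.57 pos [0.6207 0.0966 0.1606] yaw 95.1 q [-0.2286  0.7833  0.0013  1.6391 -0.0013  0.7138 -0.1382] open 0.355 ff 20.0
shift [-1.1537 -0.0695  0.0011] turn [ 0.0017 -0.0002  0.0004]
square xyz [ 0.4483 -0.0862 -0.0339] gap 0.0898
   scene [215.2566 198.3684] xy@81mm [ 0.5361 -0.0413] size [0.0344 0.0626] ang 40.5
   top [321. 217.] xy@81mm [ 0.4298 -0.1094] size [0. 0.] ang 0.0
```

View pics/sq.png

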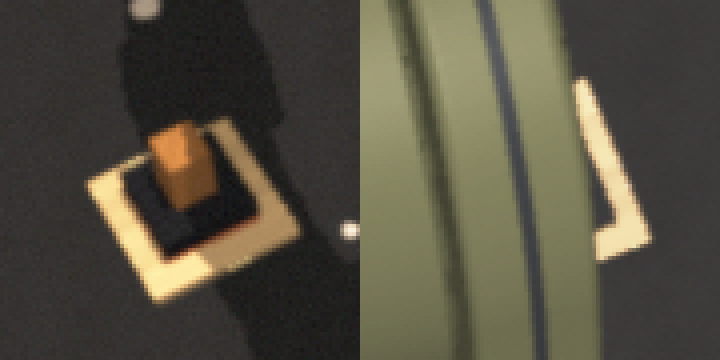

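The scene half shows the square sander upright, square and centred on its board. The arm's shadow and body had spoiled the reading. Carrying the round sander home.

Call:
send_rows:
  targets:
    - [[-0.04, 0, 0], [0, 0, 0]]
    - [[-0.12, -0.007, 0], [0, 0, 0]]
    - [[-0.24, -0.015, 0], [0, 0, 0]]
    - [[-0.37, -0.022, 0], [0, 0, 0]]
    - [[-0.5, -0.03, 0], [0, 0, 0]]
    - [[-0.63, -0.038, 0], [0, 0, 0]]
    - [[-0.76, -0.046, 0], [0, 0, 0]]
    - [[-0.87, -0.052, 0], [0, 0, 0]]
    - [[-0.95, -0.057, 0], [0, 0, 0]]
    - [[-0.99, -0.06, 0], [0, 0, 0]]
    - [[-1.0, -0.06, 0], [0, 0, 0]]
    - [[-1.0, -0.06, 0], [0, 0, 0]]

```text
clock: 29.18
tool_pos: [0.6277, -0.2027, 0.1573]
eef_rot: [0.675, 0.738, 0.0, -0.001]
contact_force: [0.7, -0.6, -2.5]
opening: 0.353
finger_force: 20.0
```

```bash
python3 go.py .6305 -.2495 .0435 95
```

```text
t 29.18 pos [ 0.6277 -0.2027  0.1573] yaw 95.2 q [ 0.2729  0.828  -0.0568  1.5286  0.0575  0.7875  0.2837] open 0.353 ff 20.0
shift [-0.1566 -0.0044  0.379 ] turn [-0.0002 -0.0004  0.0008]
```

Call:
send_rows:
  targets:
    - [[-0.05, 0, 0], [0, 0, 0]]
    - [[-0.12, -0.004, 0.02], [0, 0, 0]]
    - [[-0.157, -0.004, 0.08], [0, 0, 0]]
    - [[-0.157, -0.004, 0.17], [0, 0, 0]]
    - [[-0.157, -0.004, 0.25], [0, 0, 0]]
    - [[-0.157, -0.004, 0.31], [0, 0, 0]]
    - [[-0.157, -0.004, 0.35], [0, 0, 0]]
    - [[-0.157, -0.004, 0.365], [0, 0, 0]]
    - [[-0.157, -0.004, 0.367], [0, 0, 0]]
    - [[-0.157, -0.004, 0.367], [0, 0, 0]]

```text
clock: 30.42
tool_pos: [0.6313, -0.2512, 0.0484]
eef_rot: [0.675, 0.738, 0.0, 0.001]
contact_force: [0.6, -0.7, -1.8]
opening: 0.355
finger_force: 20.0
```

```bash
python3 go.py .6305 -.2495 .0435 95
```

```text
t 30.43 pos [ 0.6313 -0.2512  0.0484] yaw 95.1 q [ 0.3391  0.997  -0.0555  1.509   0.0785  0.6363  0.3347] open 0.355 ff 20.0
shift [ 0.0059 -0.0021  0.0162] turn [0.0004 0.0002 0.0005]
```

Call:
send_rows:
  targets:
    - [[0.003, 0, 0.008], [0, 0, 0]]
    - [[0.005, 0, 0.014], [0, 0, 0]]
    - [[0.005, 0, 0.0165], [0, 0, 0]]
    - [[0.005, 0, 0.0165], [0, 0, 0]]

```text
clock: 30.92
tool_pos: [0.6307, -0.2495, 0.0437]
eef_rot: [0.675, 0.738, 0.0, 0.0]
contact_force: [-2.2, 2.0, 5.5]
opening: 0.357
finger_force: 20.0
```

Call:
send_rows:
  targets:
    - [[0, 0, 0], [0, 0, 0]]
    - [[0, 0, 0], [0, 0, 0]]
    - [[0, 0, 0], [0, 0, 0]]
    - [[0, 0, 0], [0, 0, 0]]
    - [[0, 0, -0.05], [0, 0, 0]]
    - [[0, 0, -0.15], [0, 0, 0]]
    - [[0, 0, -0.28], [0, 0, 0]]
    - [[0, 0, -0.4], [0, 0, 0]]
    - [[0.2, 0, -0.5], [0, 0, 0]]
    - [[0.4, 0, -0.5], [0, 0, 0]]
    - [[0.6, 0, -0.5], [0, 0, 0]]
    - [[0.8, 0, -0.5], [0, 0, 0]]
  fingers: 1

```text
clock: 32.42
tool_pos: [0.6093, -0.0084, 0.1941]
eef_rot: [0.675, 0.738, 0.001, 0.001]
contact_force: [0.5, 0.1, -0.2]
opening: 1.002
finger_force: 0.0
```

Call:
send_rows:
  targets:
    - [[0, 0, 0], [0, 0, 0]]
    - [[0, 0, 0], [0, 0, 0]]
    - [[0, 0, 0], [0, 0, 0]]

```text
clock: 32.8
tool_pos: [0.6095, -0.0131, 0.193]
eef_rot: [0.676, 0.737, -0.0, 0.001]
contact_force: [0.2, -1.0, 0.5]
opening: 0.996
finger_force: 0.0
```

```bash
python3 - <<'E'
from m import *
S={n:snapshot(n) for n in("scene","top")}
tops(S,dict(square=(.461,-.081),oblong=(.482,.306),round=(.6305,-.25)))
for k,u,z in(("tin",(137,100),.105),("roll",(308,130),.036),("jar",(223,222),.062)): print(k,at(S["top"],u,z))
cv2.imwrite("pics/end_scene.png",S["scene"]["img"]);cv2.imwrite("pics/end_top.png",S["top"]["img"])
E
```

```text
scene [199.5556 175.6667] xy@81mm [ 0.4593 -0.0745] size [0.0293 0.019 ] ang 16.3
oblong xyz [0.4813 0.3063 0.0786] gap 0.002
   scene [342.5913 163.7826] xy@81mm [0.4829 0.3065] size [0.0269 0.075 ] ang 74.9
   top [142.7757 192.5135] xy@81mm [0.4809 0.3046] size [0.0275 0.0744] ang 74.7
   scene [132.6617 243.2331] xy@81mm [ 0.6298 -0.2497] size [0.0407 0.0405] ang 72.0
tin [[0.6961 0.3237]]
roll [[ 0.6516 -0.0878]]
jar [[0.4163 0.1181]]
```

View pics/end_scene.png

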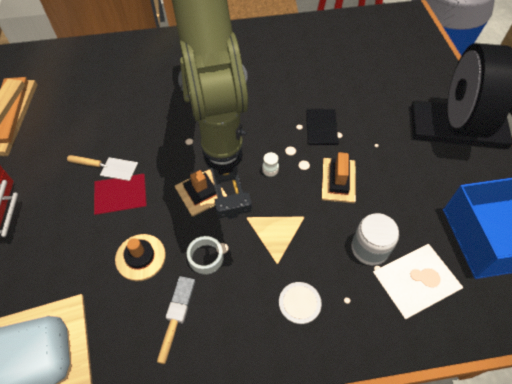

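View pics/end_top.png

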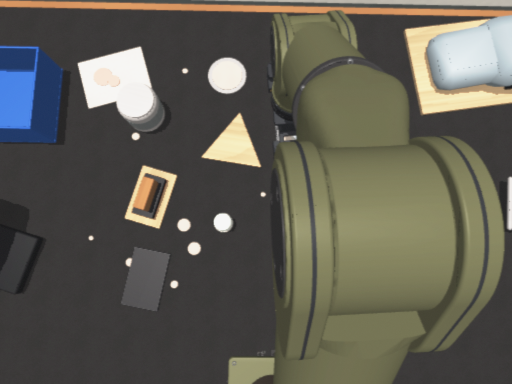

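All three are home and upright in the scene view: round at (137,250), square at (200,185), oblong at (341,172). Roll, tin and jar are unmoved. The arm still hides the square and round boards from above, so I'll swing it aside for a two-view check.

Call:
send_rows:
  targets:
    - [[0.1, 0, -0.05], [0, 0, 0]]
    - [[0.3, 0, -0.1], [0, 0, 0]]
    - [[0.5, 0, -0.1], [0, 0, 0]]
    - [[0.7, 0, -0.1], [0, 0, 0]]
    - [[0.9, 0, -0.1], [0, 0, 0]]
    - [[1.0, 0, -0.1], [0, 0, 0]]
    - [[1.0, 0, -0.1], [0, 0, 0]]
    - [[1.0, 0, -0.1], [0, 0, 0]]
    - [[1.0, 0, -0.1], [0, 0, 0]]

```text
clock: 34.02
tool_pos: [0.5836, 0.2855, 0.2227]
eef_rot: [0.676, 0.737, -0.0, 0.001]
contact_force: [0.9, 0.4, 0.0]
opening: 0.998
finger_force: 0.0
```

```bash
python3 - <<'E'
from m import *
S={n:snapshot(n) for n in("scene","top")}
tops(S,dict(square=(.461,-.081),round=(.6305,-.25)))
E
```

```text
square xyz [ 0.4591 -0.0815  0.0795] gap 0.002
   scene [197.3426 176.3148] xy@81mm [ 0.4604 -0.0804] size [0.0312 0.0298] ang 23.0
   top [309.1667 204.3393] xy@81mm [ 0.4588 -0.0822] size [0.0301 0.0305] ang 21.2
round xyz [ 0.6294 -0.2503  0.0808] gap 0.001
   scene [132.6466 243.1654] xy@81mm [ 0.6296 -0.2497] size [0.0359 0.0451] ang 64.7
   top [378.7333 134.5583] xy@81mm [ 0.6293 -0.2508] size [0.0272 0.0293] ang 1.0
```

Both are within about 2 mm of their board centres, and the square one is aligned.

```bash
python3 -c "
from plant import *
print(finish_job())"
```

```text
the job is handed in; nothing more can be done
None
```

The job is handed in at about 34 s on the clock: by the cameras each sander stands upright within about 2 mm of the centre of its own board, the oblong and square ones aligned; the round one was parked on the spare board on the way, and the tin, roll and jar look unmoved.

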